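# Post the barrel through the sprung flap of the drop box

## Task

A little model barrel lies on the ledge of the dust-tight drop box and belongs inside it. Without gripping or lifting the barrel, gently push the yellow sprung flap in with one fingertip and keep it open while the other finger pushes the barrel along the ledge and over the edge, so that it drops into the box. Leave the small bench on the ledge and all the other pieces where they are, and take the hand away so that the flap closes.

Things in the scene. Friction and masses are not known exactly. Their poses are not given: they have to be found in the camera images.
- drop_box: plywood drop box with clear side panels, 243 x 156 x 113 mm, fixed to the table. Its x points from the open ledge in front to the inside, y left seen that way, z up. Origin on the table, under the middle of the sill. A hood top, 113 mm above the table, covers x = 80 to 118 mm; between sill and hood the flap is the only cover
- sill (a point): middle of the sill, the inner edge of the ledge (box frame 0, 0, 75 mm); same axes as the box. The flat grey ledge, 75 mm above the table, runs from x = -125 mm to here and is 146 mm wide between two side rails 5 mm high
- hinge_mid (a point): middle of the flap's hinge pin (box frame 76, 0, 109 mm); the pin runs along the box's y
- flap (a joint): the flap's angle in rad: 0 shut, up to 1.1 open. It swings in and down about the pin and springs shut by itself; pushing it in takes about 1 N at its lower edge and up to about 5 N nearer the pin. The barrel's weight alone does not open it
- flap_plate: the yellow flap, 79 mm long, 136 wide, 2.5 thick; origin on the hinge pin. Shut, it slopes from the pin down towards the ledge by about 28 degrees, its lower edge tucked 5 mm behind the sill, 1 mm below ledge height. A fingertip that moves inwards just above ledge height runs onto its sloping face and swings it open
- barrel: the dark wooden model barrel to be posted, 26 mm thick, 37 long, 26 high, 20 g, lying on its side on the left or right half of the ledge, its middle 38 to 56 mm before the sill; it slides and does not roll. Origin: middle of its underside; its y is its long axis, within about 0.35 rad of the box's y
- bench: a little cream model bench, 14 x 33 x 12 mm, loose on the other half of the ledge; it stays there. Origin: middle of its underside, long axis y
- house_k: a loose model house, 87 x 84 x 56 mm, on the table to the right; not to be disturbed. Origin: middle of its underside
- dome_loose: a loose plaster dome, 84 mm across, 38 mm high, on the table to the left; not to be disturbed. Origin: middle of its underside
- well: a loose model well, 86 x 85 x 22 mm, on the table to the left; not to be disturbed. Origin: middle of its underside
- spare_barrel: another, upright model barrel, 27 mm across, 34 mm high, loose on the table to the right of the box; not to be disturbed. Origin: middle of its underside
- bin_floor (a point): middle of the padded floor inside the box (box frame 56, 0, 14 mm); the bin runs from x = 0 (the sill) to 112 mm and is 146 mm wide

How it is judged:
By the outcome, as a careful person would: the job done as asked, in the order asked, and still so for the second after the job is handed in, with the robot touching nothing.
It also fails if it takes over 35 s, if anything falls off the work surface, if the arm or the gripper's body presses on something with over 40 N, if the wrist force passes 120 N, or if a joint passes its speed limit or range.

## Robot

A 7-joint arm with a two-finger parallel gripper is mounted at the origin on a cart in front of the work surface, level with it; the furniture and walls round the work are solid. World frame = base frame: x ahead of the robot, y to its left, z up, the work surface at z = 0. Lengths are in m, angles in rad, forces in N, time in s.
With the tool pointing down it reaches from about 0.4 to 0.85 m from the base axis. Payload 10.4 kg.
Tool frame: the origin (TCP) lies midway between the tips of the shut fingers; the grasp point (between the pads) lies 19 mm behind it (manip.grasp_offset is the distance from the TCP to the grasp point, in m); z points along the fingers, y is the line along which they close (so a half turn about z gives the same grasp; the last joint's range is limited). The gripper opens to 85 mm and grips with 20 to 120 N. Pads are 22 mm wide; open, the fingers measure 114 mm over their backs; the gripper's body (76 mm by 85 mm) begins 54 mm behind the grasp point. The pads swing forward as they close: fully open they stand 13 mm farther back than shut.
Start: joints at [-1.152, 0.332, -0.065, 1.46, 0.022, 1.35, -0.088], TCP at [0.267, 0.565, 0.231] pointing down, gripper open.
Joint ranges: [-2.6, 2.6], [-0.5, 2.12], [-1.47, 1.34], [0.16, 2.42], [-1.27, 4.41], [0.06, 2.06], [-2.6, 2.6]. Speed limits (rad/s): [2.22, 2.22, 2.79, 2.79, 3.14, 3.14, 3.14].

## Interface

Orientations are given as a unit quaternion [x, y, z, w].
In Python, from workcell import manip gives the robot as it stands.
- The arm moves only by the tool jog_arm, called after "Emit:" in YAML: its name, and indented under it one key for each argument. Schema: {"type":"object","properties":{"offsets":{"type":"object","properties":{"ax":{"type":"array","items":{"type":"number"},"minItems":1,"maxItems":20},"ay":{"type":"array","items":{"type":"number"},"minItems":1,"maxItems":20},"az":{"type":"array","items":{"type":"number"},"minItems":1,"maxItems":20},"dx":{"type":"array","items":{"type":"number"},"minItems":1,"maxItems":20},"dy":{"type":"array","items":{"type":"number"},"minItems":1,"maxItems":20},"dz":{"type":"array","items":{"type":"number"},"minItems":1,"maxItems":20},"aperture":{"type":"array","items":{"type":"number"},"minItems":1,"maxItems":20}},"additionalProperties":false,"required":["ax","ay","az","dx","dy","dz","aperture"]},"grip_n":{"type":"number"},"only":{"type":"string"},"quiet":{"type":"boolean"},"lines":{"type":"string"}},"required":["offsets"],"additionalProperties":false}. offsets is an object with one list for each field, all of the same length, 1 to 20, a row being the entries at one place: ax, ay, az (a rotation vector in parts of the range, where 1.0 means pi/2 rad), dx, dy, dz (the shift in a scale on which 1.0 is 750 mm), aperture (the opening from 0.0 (shut) to 1.0 (fully open)); each row is the pose to reach, as a shift and turn from the pose commanded when the call began, along the tool's axes at that moment; what a row does not reach only later rows make up. A row lasts 1/8 s, in which the tool goes at most 0.0625 m and 0.188 rad, less where a joint would pass 70% of its speed; a pose out of reach is approached as far as the arm can. The fingers move at their own pace and stop on an object; grip_n is the grip in N (left out, the last holds). Time passes only in rows, so rows that do not move let the fingers close. The tool returns the time, the measured TCP pose, the force, the opening and the grip force at its end. only (a regular expression) keeps the lines of the reply that match it, lines (a string "A,B") keeps lines A to B, and quiet returns only ok. No shift or turn number may pass 1 either way. Input that does not fit is refused with a message, and nothing moves.
- manip.get_obs(): the state, without advancing time (a new reading comes with each control period).
- manip.camera(name): name is "scene" or "top" or "wrist"; returns the picture (420x560x3 uint8, blue, green, red); there is no depth.
- manip.calibration(name): a dict with "fx", "fy", "cx", "cy" (pixels), "world_from_camera" (4x4, takes a point from camera to world coordinates); the wrist camera has in their place "tool_from_camera" (4x4, takes a point from camera to tool coordinates, whose origin is the TCP and whose axes are the flange's). Camera axes: x right, y up, looking along -z (the intrinsics and any distortion apply to the point x, -y, -z); pixel columns grow to the right and rows downward; lengths in m; the calibration is good to about 2 mm. A picture is of the moment at which its call begins: read the wrist's pose just before it. calibration takes no time and is no camera call.
- manip.hand_in(): hands the job in; it is judged then, once.
The state is a dict: "clock": time; "joint_pos": joint angles; "joint_velocities": joint speeds; "tau": joint torques, N m; "position": TCP position; "ee_rot": TCP orientation; "ft_force": force on the tool from outside, world axes, zero at the start; "torque": the same for the moment, N m; "grip_width": opening from 0.0 (shut) to 1.0 (fully open); "grasp_force": force on a finger pad.
Only numpy, scipy, OpenCV 4.12 (cv2) and the standard library are available. Lean on these libraries where they do the work, as an engineer would, in place of code of your own. Each camera call takes 0.05 s, during which the arm holds its last target. There are 200 camera calls.

## Working session

There is one attempt and no reset: what is moved stays moved. The work goes in short steps, Python scripts to look and compute and a tool call to move; the robot and the scene stay as the last step left them, time stands still between calls to the robot, and variables do not carry over. Pictures are saved under pics/ and viewed, at most 10 in all, crops included, and the job is handed in when it is done.

```bash
ls; mkdir -p pics; python3 - <<'E'
from workcell import manip
import cv2
for n in ("scene","top"):
    cv2.imwrite(f"pics/{n}0.png",manip.camera(n)); 
    c=manip.calibration(n);print(n,c)
print(manip.calibration("wrist"))
o=manip.get_obs();print(o)
E
```

```text
pics
workcell.py
scene {'fx': 484.0061831749829, 'fy': 484.0061831749829, 'cx': 278.9399098850607, 'cy': 214.84929213800166, 'world_from_camera': array([[ 8.73834231e-01,  2.14165327e-01, -4.36516837e-01,
        -4.13953846e-02],
       [-4.86223538e-01,  3.83715586e-01, -7.85078990e-01,
        -1.03959993e+00],
       [-6.38384078e-04,  8.98273656e-01,  4.39436037e-01,
         7.11204345e-01],
       [ 0.00000000e+00,  0.00000000e+00,  0.00000000e+00,
         1.00000000e+00]])}
top {'fx': 425.2665743044428, 'fy': 425.2665743044428, 'cx': 271.1751814289802, 'cy': 209.37432648124857, 'world_from_camera': array([[-0.01062743,  0.97528904, -0.220677  ,  0.36174643],
       [-0.99993853, -0.00966769,  0.00542867,  0.03234486],
       [ 0.00316109,  0.22072112,  0.97533184,  1.07791768],
       [ 0.        ,  0.        ,  0.        ,  1.        ]])}
{'fx': 319.79156778859556, 'fy': 319.79156778859556, 'cx': 280.1141566578183, 'cy': 204.8139480291942, 'tool_from_camera': array([[ 8.47023114e-04,  9.57228216e-01,  2.89332723e-01,
         7.42170620e-02],
       [ 9.99999639e-01,
[... 252 characters left out ...]
nt_pos': array([-1.15159603,  0.3327907 , -0.06472395,  1.46082152,  0.02160708,
        1.34992922, -0.08846357]), 'joint_velocities': array([ 0.001043  , -0.00128815,  0.00058651, -0.00234295,  0.00015885,
       -0.00237494,  0.00150182]), 'tau': array([ 1.86780017e-03, -6.26741123e+01,  4.95334261e-02, -3.92428172e+01,
        1.62190001e-02,  6.99161479e-03,  2.92010661e-06]), 'position': array([0.26708051, 0.56469507, 0.23062389]), 'ee_rot': array([ 2.19069361e-01,  9.75709087e-01, -6.16768445e-04, -1.09769517e-04]), 'ft_force': array([-0.10209508,  0.22108594, -0.35512684]), 'torque': array([ 0.03634085, -0.02493876,  0.00831811]), 'grasp_force': 0.0, 'grip_width': 0.9993558873476672}
```

View pics/top0.png

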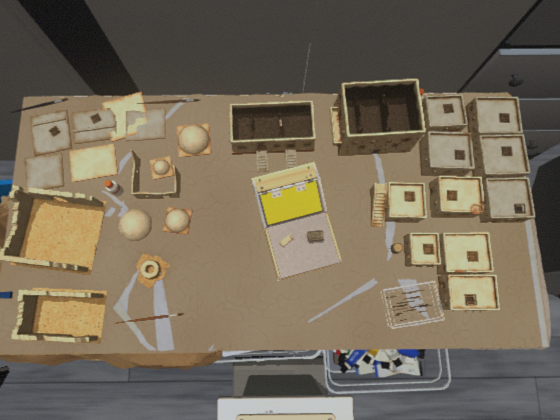

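View pics/scene0.png

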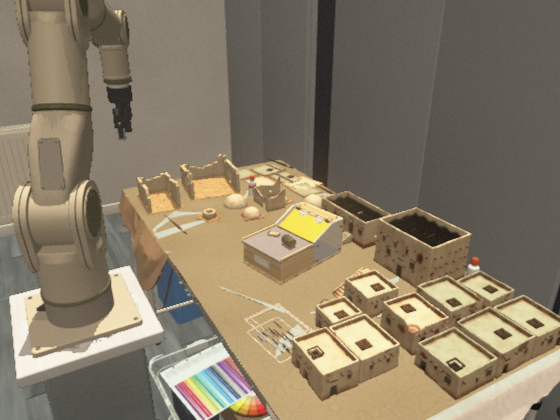

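Top view: the yellow flap is at about (290,203), the ledge at about (303,245), the dark barrel at (315,236) on the right half, and the cream bench at (286,240) on the left half. In the scene view the same box sits at about (293,240). Next I'll zoom in on the box.

```bash
cat > h.py <<'E'
import numpy as np,cv2
from workcell import manip
def ray(name,uv,z):
    c=manip.calibration(name);M=c["world_from_camera"]
    d=M[:3,:3]@np.array([(uv[0]-c["cx"])/c["fx"],-(uv[1]-c["cy"])/c["fy"],-1]);o=M[:3,3]
    return o+d*(z-o[2])/d[2]
def proj(name,p):
    c=manip.calibration(name);M=c["world_from_camera"]
    q=M[:3,:3].T@(np.asarray(p)-M[:3,3]);return np.array([c["cx"]-c["fx"]*q[0]/q[2],c["cy"]+c["fy"]*q[1]/q[2]])
E
python3 - <<'E'
from h import *
im=cv2.imread("pics/top0.png");c=im[155:285,240:350]
cv2.imwrite("pics/topc.png",cv2.resize(c,None,fx=5,fy=4.6,interpolation=cv2.INTER_CUBIC) if 0 else cv2.resize(c,None,fx=4.5,fy=4.5,interpolation=cv2.INTER_CUBIC))
hsv=cv2.cvtColor(im,cv2.COLOR_BGR2HSV)
m=cv2.inRange(hsv,(24,180,120),(35,255,255));cs,_=cv2.findContours(m,0,2);k=max(cs,key=cv2.contourArea)
r=cv2.minAreaRect(k);print("flap",r,cv2.boxPoints(r),cv2.approxPolyDP(k,3,True).reshape(-1,2).tolist())
for p in [(315,236),(286,240),(270,245),(303,260)]:print(p,hsv[p[1],p[0]],ray("top",p,.075))
E
```

```text
flap ((291.12579345703125, 202.4761962890625), (29.844276428222656, 56.113075256347656), 75.20323944091797) [[260.1887  195.2143 ]
 [314.44095 180.88351]
 [322.0629  209.7381 ]
 [267.81064 224.06888]] [[314, 181], [301, 192], [293, 187], [281, 190], [283, 195], [272, 199], [270, 193], [261, 195], [268, 223], [320, 210]]
(315, 236) [ 17  78 118] [ 0.52252517 -0.07706209  0.075     ]
(286, 240) [ 24  70 194] [ 0.5136041  -0.00771689  0.075     ]
(270, 245) [ 24  86 192] [0.50202125 0.03047234 0.075     ]
(303, 260) [ 13  37 171] [ 0.46568556 -0.04688551  0.075     ]
```

View pics/topc.png

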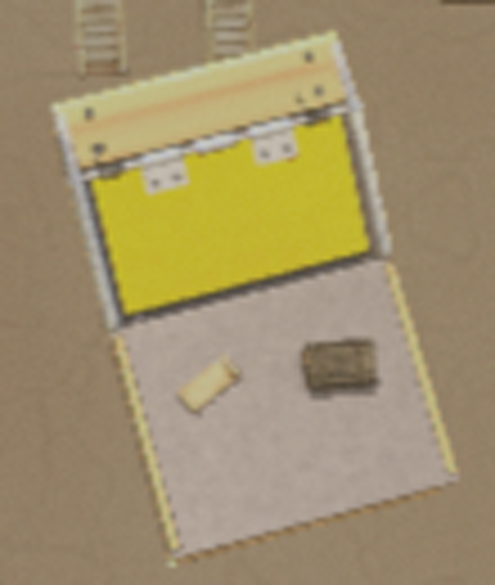

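Crop (×4.5, offset 240,155): the ledge corners are at (175,553), (457,478), (118,332) and (390,262). The barrel is at (340,366), the bench at (210,384), and the hood's back corners at (55,105) and (335,33).

```bash
python3 - <<'E'
from h import *
f=lambda p:(p[0]/4.5+240,p[1]/4.5+155)
L=[((-.125,.073),(175,553),.075),((-.125,-.073),(457,478),.075),((0,.073),(118,330),.075),((0,-.073),(388,262),.075),((.118,.078),(53,104),.113),((.118,-.078),(336,32),.113)]
A=np.array([l[0] for l in L]);W=np.array([ray("top",f(l[1]),l[2])[:2] for l in L])
a=A-A.mean(0);w=W-W.mean(0)
yaw=np.arctan2((a[:,0]*w[:,1]-a[:,1]*w[:,0]).sum(),(a*w).sum())
R=np.array([[np.cos(yaw),-np.sin(yaw)],[np.sin(yaw),np.cos(yaw)]]);t=W.mean(0)-R@A.mean(0)
print("yaw",yaw,"t",t,"res mm",np.round(1e3*(A@R.T+t-W),1).tolist())
im=cv2.imread("pics/top0.png");hsv=cv2.cvtColor(im,cv2.COLOR_BGR2HSV)
big=cv2.resize(im,None,fx=4,fy=4,interpolation=cv2.INTER_CUBIC)
g=cv2.cvtColor(big,cv2.COLOR_BGR2GRAY);m=(g<115).astype(np.uint8);mm=np.zeros_like(m);mm[4*224:4*250,4*300:4*330]=1;m*=mm
cs,_=cv2.findContours(m,0,2);k=max(cs,key=cv2.contourArea);r=cv2.minAreaRect(k);bp=cv2.boxPoints(r)
P=np.array([ray("top",p/4,.088)[:2] for p in bp]);Q=(P-t)@R
print("barrel box frame mm",np.round(Q*1e3,1).tolist(),Q.mean(0)*1e3, np.linalg.norm(P-np.roll(P,1,0),axis=1))
b=ray("top",f((210,384)),.087)[:2];print("bench",(b-t)@R*1e3)
for x,y in((-.045,0),(0,0)):print(R@[x,y]+t)
E
```

```text
yaw 0.25156854896970626 t [ 0.56186166 -0.032755  ] res mm [[-2.0, -3.7], [-2.9, 3.0], [1.4, -1.2], [2.2, 2.6], [0.4, 0.1], [0.9, -0.9]]
barrel box frame mm [[-35.5, -14.8], [-41.5, -53.1], [-69.5, -47.8], [-63.5, -9.8]] [-52.49569727 -31.35059082] [0.0284861  0.03875599 0.02852127 0.03851345]
bench [-43.31385108  35.87586191]
[ 0.51827812 -0.04395656]
[ 0.56186166 -0.032755  ]
```

The manual's scale: shifts go in shares of 750 mm and turns go in shares of pi/2 rad. Converting my numbers, -0.512 m / 0.75 = -0.6827, -0.422 m / 0.75 = -0.5627, 0.09 rad / 1.5708 = 0.0573.

Emit:
jog_arm:
  offsets: {"ax": [0, 0, 0, 0, 0, 0, 0, 0, 0, 0, 0, 0, 0, 0], "ay": [0, 0, 0, 0, 0, 0, 0, 0, 0, 0, 0, 0, 0, 0], "az": [0.0127, 0.0255, 0.0382, 0.0573, 0.0573, 0.0573, 0.0573, 0.0573, 0.0573, 0.0573, 0.0573, 0.0573, 0.0573, 0.0573], "dx": [-0.0667, -0.1333, -0.2, -0.2667, -0.3333, -0.4, -0.4667, -0.5333, -0.6, -0.6533, -0.6827, -0.6827, -0.6827, -0.6827], "dy": [-0.0547, -0.1093, -0.164, -0.22, -0.2747, -0.3293, -0.384, -0.44, -0.4947, -0.5387, -0.5627, -0.5627, -0.5627, -0.5627], "dz": [0, 0, 0, 0, 0, 0, 0, 0, 0, 0, 0, 0, 0, 0], "aperture": [1, 1, 1, 1, 1, 1, 1, 1, 1, 1, 1, 1, 1, 1]}

```text
clock: 1.85
position: [0.5494, -0.034, 0.2312]
ee_rot: [0.262, 0.965, 0.0, -0.0]
ft_force: [0.2, -0.1, -0.3]
grip_width: 1.002
grasp_force: 0.0
```

```bash
python3 - <<'E'
from h import *
o=manip.get_obs();im=manip.camera("wrist");cv2.imwrite("pics/w1.png",im)
import json;json.dump([o["position"].tolist(),o["ee_rot"].tolist()],open("w1.json","w"));print(o["joint_pos"],o["clock"],o["position"],o["ee_rot"])
E
```

```text
[-0.43886954  0.16916895  0.4720701   1.68466032 -0.08001249  1.30708093
  1.08937862] 1.85 [ 0.54936018 -0.03397811  0.23119431] [ 2.61784597e-01  9.65126266e-01  2.58676962e-04 -2.18717513e-04]
```

View pics/w1.png

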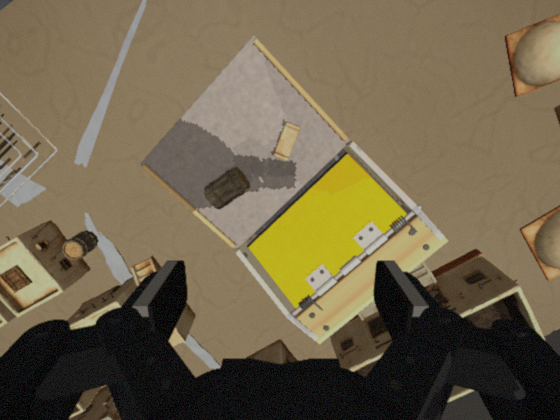

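Wrist view: the ledge corners are at (254,40), (144,163), (349,142) and (237,246), with the hood's back corners at (446,241) and (320,342). The barrel is at (227,187) and the bench at (287,140). The +y finger, on the right, leads inward.

```bash
cat >> h.py <<'E'
from scipy.spatial.transform import Rotation as Ro
def wray(uv,z,pos,q):
    c=manip.calibration("wrist");T=np.eye(4);T[:3,:3]=Ro.from_quat(q).as_matrix();T[:3,3]=pos;M=T@c["tool_from_camera"]
    d=M[:3,:3]@np.array([(uv[0]-c["cx"])/c["fx"],-(uv[1]-c["cy"])/c["fy"],-1]);o=M[:3,3]
    return o+d*(z-o[2])/d[2]
def fit(A,W):
    a=A-A.mean(0);w=W-W.mean(0)
    yaw=np.arctan2((a[:,0]*w[:,1]-a[:,1]*w[:,0]).sum(),(a*w).sum())
    R=np.array([[np.cos(yaw),-np.sin(yaw)],[np.sin(yaw),np.cos(yaw)]]);return yaw,R,W.mean(0)-R@A.mean(0)
E
python3 - <<'E'
from h import *
import json
pos,q=json.load(open("w1.json"));im=cv2.imread("pics/w1.png")
L=[((-.125,.076),(254,39),.080),((-.125,-.076),(143,163),.080),((0,.073),(347,143),.075),((0,-.073),(238,246),.075),((.118,.078),(447,241),.113),((.118,-.078),(320,343),.113)]
A=np.array([l[0] for l in L]);W=np.array([wray(l[1],l[2],pos,q)[:2] for l in L])
yaw,R,t=fit(A,W);print("yaw",yaw,t,np.round(1e3*(A@R.T+t-W),1).tolist())
g=cv2.cvtColor(im,cv2.COLOR_BGR2GRAY);hsv=cv2.cvtColor(im,cv2.COLOR_BGR2HSV)
def box(m,z,n):
    cs,_=cv2.findContours(m,0,2);k=max(cs,key=cv2.contourArea);r=cv2.minAreaRect(k);bp=cv2.boxPoints(r)
    Q=(np.array([wray(p,z,pos,q)[:2] for p in bp])-t)@R
    print(n,bp.round().tolist(),np.round(Q*1e3,1).tolist(),np.round(Q.mean(0)*1e3,1))
print("grays",g[187,215:260:5],g[175,245:300:8],g[140,275:300:3])
m=np.zeros_like(g);m[160:215,198:260]=(g[160:215,198:260]<62);m=cv2.morphologyEx(m,cv2.MORPH_OPEN,np.ones((5,5)))
box(m,.088,"barrel")
m=np.zeros_like(g);m[115:165,270:305]=(hsv[115:165,270:305,1]>70)&(g[115:165,270:305]>130)
box(m,.087,"bench")
rel=R.T@(np.array(pos[:2])-t);ty=Ro.from_quat(q).as_matrix()[:2,1];print("tcp box",rel*1e3,"tool y in box deg",np.degrees(np.arctan2(*(R.T@ty)[::-1])))
E
```

```text
yaw 0.2507637387719006 [ 0.56297364 -0.02846918] [[-4.1, 1.2], [-2.7, -3.5], [1.8, 0.6], [1.7, 1.2], [1.6, 2.0], [1.7, -1.5]]
grays [ 59  61  65  71  61  48  63  95 103] [ 71 100  87  96  89  93  85] [144  97 158 166 169 172 172 149 140]
barrel [[226.0, 169.0], [236.0, 169.0], [236.0, 183.0], [226.0, 183.0]] [[-64.0, -21.0], [-57.7, -14.5], [-48.8, -24.0], [-55.3, -30.5]] [-56.5 -22.5]
bench [[272.0, 155.0], [286.0, 121.0], [300.0, 127.0], [286.0, 161.0]] [[-43.6, 17.2], [-55.9, 46.9], [-43.5, 52.3], [-30.7, 22.7]] [-43.4  34.8]
tcp box [-14.55467427  -1.95853362] tool y in box deg 45.28032782053939
```

```bash
python3 - <<'E'
from h import *
import json
pos,q=json.load(open("w1.json"));im=cv2.imread("pics/w1.png")
yaw=.251;R=np.array([[np.cos(yaw),-np.sin(yaw)],[np.sin(yaw),np.cos(yaw)]]);t=np.array([.5625,-.0295])
Q=(np.array([wray(p,.088,pos,q)[:2] for p in [(205,188),(238,168),(250,184),(215,207)]])-t)@R
print(np.round(Q*1e3,1).tolist(),Q.mean(0)*1e3,np.linalg.norm(Q-np.roll(Q,1,0),axis=1))
print(R.T@(np.array(pos[:2])-t)*1e3)
c=im[100:280,130:420];cv2.imwrite("pics/w1c.png",cv2.resize(c,None,fx=2.7,fy=2.7,interpolation=cv2.INTER_CUBIC))
E
```

```text
[[-64.9, -46.8], [-56.3, -11.7], [-38.5, -14.7], [-46.3, -53.8]] [-51.50385584 -31.73801994] [0.0199643  0.03609562 0.01806435 0.03990243]
[-13.8403133   -1.07421004]
```

View pics/w1c.png

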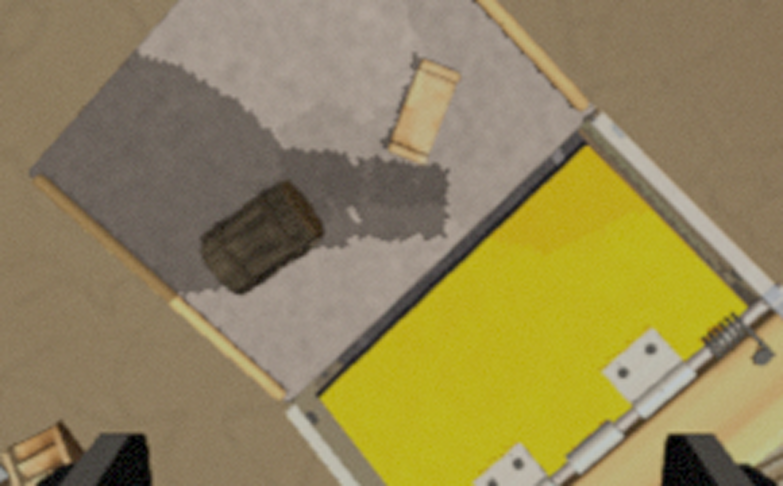

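Crop: the barrel's corners are about (203,240), (290,182), (325,230) and (240,294). Its middle lands at box (-51.5,-31.5), which agrees with the top view. I'll hover behind it and check.

In the tool's units: 0.126 m / 0.75 = 0.168, 0.115 m / 0.75 = 0.1533.

Emit:
jog_arm:
  offsets: {"ax": [0, 0, 0, 0, 0, 0, 0], "ay": [0, 0, 0, 0, 0, 0, 0], "az": [0, 0, 0, 0, 0, 0, 0], "dx": [0.0187, 0.0379, 0.0379, 0.0379, 0.0379, 0.0379, 0.0379], "dy": [-0.0133, -0.0263, -0.0263, -0.0263, -0.0263, -0.0263, -0.0263], "dz": [0.0267, 0.0667, 0.12, 0.1533, 0.168, 0.168, 0.168], "aperture": [1, 1, 1, 1, 1, 1, 1]}

```text
clock: 2.78
position: [0.5159, -0.0378, 0.1064]
ee_rot: [0.263, 0.965, 0.0, 0.001]
ft_force: [0.0, 0.4, -0.9]
grip_width: 1.005
grasp_force: 0.0
```

```bash
python3 - <<'E'
from h import *
a=manip.camera("wrist");b=manip.camera("scene")
b=cv2.resize(b[190:290,230:360],(560,420),interpolation=cv2.INTER_CUBIC)
cv2.imwrite("pics/w2.png",cv2.resize(np.hstack([a,b]),(800,300)))
E
```

```text
(no output)
```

View pics/w2.png

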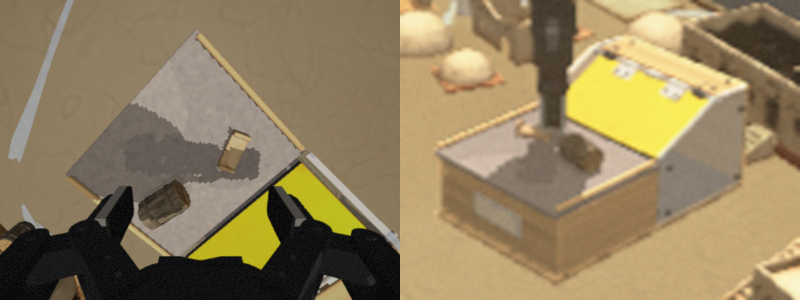

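Left: the barrel is at about (165,205) in the panel, just right of the pusher finger (115,215), and the bench at (235,150) is clear of the leading finger (285,210). I'll project the finger model to check these positions.

```bash
python3 - <<'E'
from h import *
o=manip.get_obs();pos,q=o["position"],o["ee_rot"];print(pos,q)
c=manip.calibration("wrist");M=c["tool_from_camera"]
for p in [(11,-42.5,-13),(-11,-42.5,-13),(11,-57,-13),(11,42.5,-13),(-11,42.5,-13)]:
    k=M[:3,:3].T@(np.array(p)/1e3-M[:3,3]);u=np.array([c["cx"]-c["fx"]*k[0]/k[2],c["cy"]+c["fy"]*k[1]/k[2]]);print(p,u.round(),"panel",(u*400/560).round())
yaw=.251;R=np.array([[np.cos(yaw),-np.sin(yaw)],[np.sin(yaw),np.cos(yaw)]]);t=np.array([.5625,-.0295])
f=lambda p,z:((wray(np.array(p)*1.4,z,pos,q)[:2]-t)@R*1e3).round(1)
for p in [(138,212),(178,180),(190,202),(153,228),(165,205)]:print("barrel",f(p,.088))
print("corners",f((196,33),.08),f((67,174),.08),f((304,152),.075))
Y=Ro.from_quat(q).as_matrix();
for p in [(-11,-42.5),(11,-42.5),(-11,57),(11,42.5)]:print(p,((pos[:2]+Y[:2,:2]@np.array(p)/1e3-t)@R*1e3).round(1))
E
```

```text
[ 0.51580968 -0.03788193  0.1062785 ] [2.62749973e-01 9.64863586e-01 4.03395351e-04 7.41232883e-04]
(11, -42.5, -13) [183. 257.] panel [131. 184.]
(-11, -42.5, -13) [187. 300.] panel [134. 214.]
(11, -57, -13) [151. 257.] panel [108. 184.]
(11, 42.5, -13) [375. 257.] panel [268. 184.]
(-11, 42.5, -13) [371. 300.] panel [265. 215.]
barrel [-61.2 -52.3]
barrel [-58.   -9.1]
barrel [-38.1 -16.2]
barrel [-42.7 -55. ]
barrel [-50.3 -32.2]
corners [-121.7   74.2] [-122.   -71.5] [-0.5 74.8]
(-11, -42.5) [-69.5 -34.4]
(11, -42.5) [-85.1 -18.9]
(-11, 57) [ 0.7 36.1]
(11, 42.5) [-25.1  41.4]
```

The finger model matches the picture, so I'll descend to tip height of about 80 mm and then push in the first stretch.

In the tool's units: 0.0393 m / 0.75 = 0.0524, 0.036 m / 0.75 = 0.048.

Emit:
jog_arm:
  offsets: {"ax": [0, 0, 0, 0, 0, 0], "ay": [0, 0, 0, 0, 0, 0], "az": [0, 0, 0, 0, 0, 0], "dx": [0, 0, 0, 0, 0, 0], "dy": [0, 0, 0, 0, 0, 0], "dz": [0.016, 0.0347, 0.048, 0.0524, 0.0524, 0.0524], "aperture": [1, 1, 1, 1, 1, 1]}

```text
clock: 3.62
position: [0.5154, -0.038, 0.0663]
ee_rot: [0.263, 0.965, 0.0, 0.0]
ft_force: [0.2, 0.6, -0.1]
grip_width: 0.999
grasp_force: 0.0
```

Emit:
jog_arm:
  offsets: {"ax": [0, 0, 0, 0, 0, 0, 0, 0, 0], "ay": [0, 0, 0, 0, 0, 0, 0, 0, 0], "az": [0, 0, 0, 0, 0, 0, 0, 0, 0], "dx": [-0.0047, -0.0093, -0.014, -0.0187, -0.0233, -0.028, -0.0327, -0.0373, -0.0373], "dy": [0.0047, 0.0093, 0.014, 0.0187, 0.0233, 0.028, 0.0327, 0.0373, 0.0373], "dz": [0, 0, 0, 0, 0, 0, 0, 0, 0], "aperture": [1, 1, 1, 1, 1, 1, 1, 1, 1]}

```text
clock: 4.75
position: [0.5539, -0.0279, 0.066]
ee_rot: [0.263, 0.965, 0.0, 0.0]
ft_force: [-0.6, 0.2, 0.7]
grip_width: 1.002
grasp_force: 0.5
```

```bash
python3 - <<'E'
from h import *
a=manip.camera("wrist");b=manip.camera("scene")
b=cv2.resize(b[190:290,230:360],(560,420),interpolation=cv2.INTER_CUBIC)
cv2.imwrite("pics/w3.png",cv2.resize(np.hstack([a,b]),(800,300)))
E
```

```text
(no output)
```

View pics/w3.png

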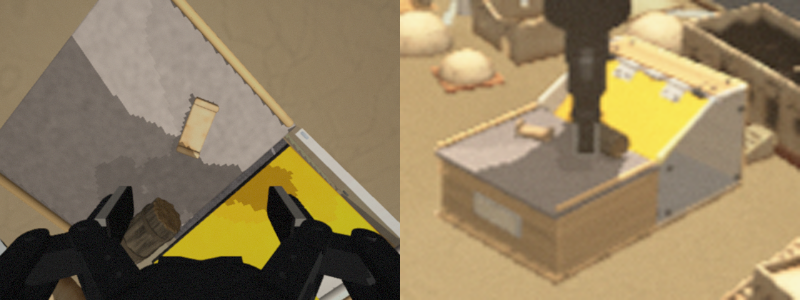

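The barrel, panel (152,230), is now nearly square to the sill and pushed along by the pusher. The leading finger is on the flap, and the bench at (198,122) hasn't moved.

```bash
python3 - <<'E'
from h import *
o=manip.get_obs();pos,q=o["position"],o["ee_rot"]
yaw=.251;R=np.array([[np.cos(yaw),-np.sin(yaw)],[np.sin(yaw),np.cos(yaw)]]);t=np.array([.5625,-.0295])
f=lambda p,z:((wray(np.array(p)*1.4,z,pos,q)[:2]-t)@R*1e3).round(1)
for p in [(152,230),(158,198),(182,216),(120,242),(140,264)]:print("barrel",f(p,.088))
print("bench",f((198,125),.087))
Y=Ro.from_quat(q).as_matrix();
for p in [(-11,-42.5),(11,-42.5),(-11,57),(11,42.5)]:print(p,((pos[:2]+Y[:2,:2]@np.array(p)/1e3-t)@R*1e3).round(1))
E
```

```text
barrel [-17.2 -28.5]
barrel [-29.5  -9.4]
barrel [-11.1  -8.1]
barrel [-25.5 -49.4]
barrel [ -5.4 -53.5]
bench [-43.8  38.2]
(-11, -42.5) [-30.3 -34.2]
(11, -42.5) [-45.9 -18.7]
(-11, 57) [39.9 36.3]
(11, 42.5) [14.1 41.6]
```

In the tool's units: 0.0218 m / 0.75 = 0.0291, 0.019 m / 0.75 = 0.0253.

Emit:
jog_arm:
  offsets: {"ax": [0, 0, 0, 0, 0, 0, 0, 0, 0, 0], "ay": [0, 0, 0, 0, 0, 0, 0, 0, 0, 0], "az": [0, 0, 0, 0, 0, 0, 0, 0, 0, 0], "dx": [0.0028, 0.0075, 0.0047, -0.0009, -0.0067, -0.0124, -0.0161, -0.02, -0.02, -0.02], "dy": [-0.0028, 0.0019, 0.0047, 0.0103, 0.016, 0.0216, 0.0253, 0.0291, 0.0291, 0.0291], "dz": [0, 0, 0, 0, 0, 0, 0, 0, 0, 0], "aperture": [1, 1, 1, 1, 1, 1, 1, 1, 1, 1]}

```text
clock: 6.1
position: [0.5775, -0.0168, 0.0661]
ee_rot: [0.263, 0.965, 0.0, 0.0]
ft_force: [-2.2, -0.7, 1.1]
grip_width: 1.0
grasp_force: 1.5
```

```bash
python3 - <<'E'
from h import *
a=manip.camera("wrist");b=manip.camera("scene")
b=cv2.resize(b[190:290,230:360],(560,420),interpolation=cv2.INTER_CUBIC)
cv2.imwrite("pics/w4.png",cv2.resize(np.hstack([a,b]),(800,300)))
E
```

```text
(no output)
```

View pics/w4.png

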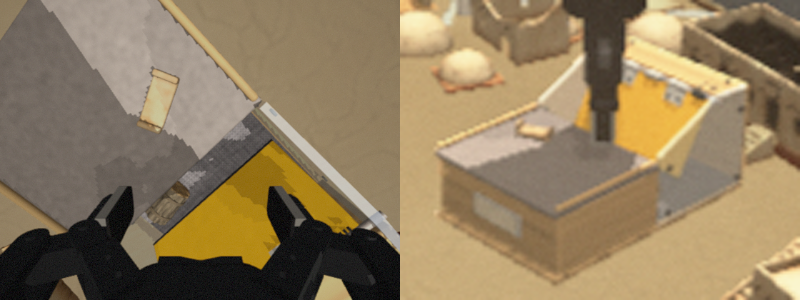

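The barrel now shows beyond the sill at panel (165,205), down between the sill and the open flap. The ledge is empty apart from the bench at (160,100). I'll check the barrel's depth, then back out.

```bash
python3 - <<'E'
from h import *
o=manip.get_obs();pos,q=o["position"],o["ee_rot"]
yaw=.251;R=np.array([[np.cos(yaw),-np.sin(yaw)],[np.sin(yaw),np.cos(yaw)]]);t=np.array([.5625,-.0295])
f=lambda p,z:((wray(np.array(p)*1.4,z,pos,q)[:2]-t)@R*1e3).round(1)
for z in (.03,.04,.06,.088):print(z,[f(p,z).tolist() for p in [(147,217),(182,182),(187,188),(158,224)]])
print("bench",f((159,100),.087))
a=manip.camera("wrist")[235:335,170:300];cv2.imwrite("pics/w5.png",cv2.resize(a,None,fx=5,fy=5,interpolation=cv2.INTER_CUBIC))
E
```

```text
0.03 [[17.0, -57.5], [15.2, -10.2], [22.2, -11.3], [28.9, -55.9]]
0.04 [[14.1, -50.8], [12.4, -6.2], [19.0, -7.2], [25.3, -49.3]]
0.06 [[8.3, -37.5], [6.8, 1.8], [12.6, 0.9], [18.2, -36.2]]
0.088 [[0.2, -18.8], [-1.0, 13.0], [3.7, 12.3], [8.2, -17.8]]
bench [-41.8  38. ]
```

View pics/w5.png

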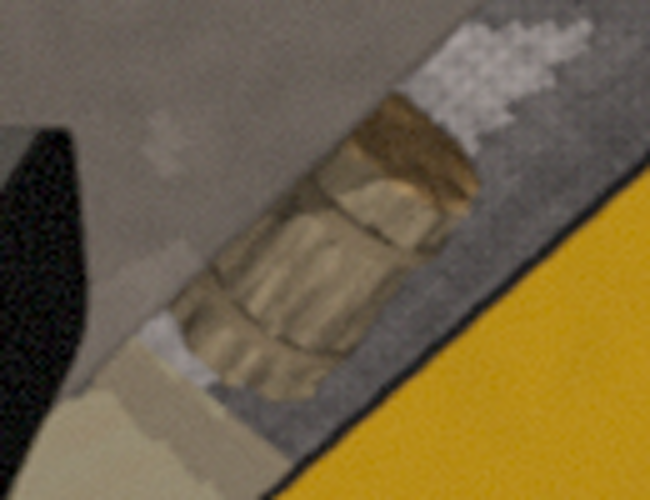

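The barrel lies on the bin floor: from crop (390,95) to (320,390) it is clear of the flap, and the measured length fits floor height. Backing out, then up.

In the tool's units: -0.18 m / 0.75 = -0.24, -0.16 m / 0.75 = -0.2133.

Emit:
jog_arm:
  offsets: {"ax": [0, 0, 0, 0, 0, 0, 0, 0, 0, 0, 0, 0, 0, 0, 0, 0, 0, 0, 0], "ay": [0, 0, 0, 0, 0, 0, 0, 0, 0, 0, 0, 0, 0, 0, 0, 0, 0, 0, 0], "az": [0, 0, 0, 0, 0, 0, 0, 0, 0, 0, 0, 0, 0, 0, 0, 0, 0, 0, 0], "dx": [0.0053, 0.0107, 0.016, 0.0213, 0.0267, 0.032, 0.0373, 0.0427, 0.0467, 0.0467, 0.0467, 0.0467, 0.0467, 0.0467, 0.08, 0.1333, 0.1333, 0.1333, 0.1333], "dy": [-0.0053, -0.0107, -0.016, -0.0213, -0.0267, -0.032, -0.0373, -0.0427, -0.0467, -0.0467, -0.0467, -0.0467, -0.0467, -0.0467, -0.08, -0.1333, -0.1333, -0.1333, -0.1333], "dz": [0, 0, 0, 0, 0, 0, 0, 0, 0, 0, -0.0267, -0.08, -0.1467, -0.2133, -0.24, -0.24, -0.24, -0.24, -0.24], "aperture": [1, 1, 1, 1, 1, 1, 1, 1, 1, 1, 1, 1, 1, 1, 1, 1, 1, 1, 1]}

```text
clock: 8.62
position: [0.4413, -0.052, 0.2459]
ee_rot: [0.263, 0.965, -0.0, -0.0]
ft_force: [0.1, -0.4, 0.2]
grip_width: 0.997
grasp_force: 0.0
```

```bash
python3 - <<'E'
from h import *
a=manip.camera("top")[140:290,190:390];b=manip.camera("scene")[170:300,200:373]
cv2.imwrite("pics/w6.png",np.hstack([cv2.resize(a,(400,300),interpolation=2),cv2.resize(b,(400,300),interpolation=2)]))
E
```

```text
(no output)
```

View pics/w6.png

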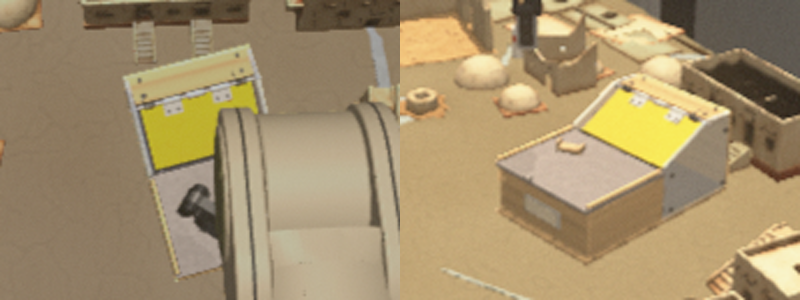

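The flap is shut, the ledge holds only the bench (panel 570,145), and the hand is well clear.

```bash
python3 -c "
from workcell import manip
print(manip.hand_in())"
```

```text
the job is handed in; nothing more can be done
None
```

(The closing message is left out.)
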